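Latch the carrier, tug-test it and turn it over

ROBOT

A 6-joint arm with a two-finger parallel gripper is mounted at the origin on the work surface; the furniture and walls round the work are solid. World frame = base frame: x ahead of the robot, y to its left, z up, the work surface at z = 0. Lengths are in mm, angles in rad, forces in N, time in s.
With the tool pointing down it reaches from about 400 to 825 mm from the base axis. Payload 7 kg.
Tool frame: the origin (TCP) lies at the very end of the fingers, on their centre line; the grasp point (between the pads) lies 19 mm behind it; z points along the fingers, y is the line along which they close (so a half turn about z gives the same grasp; the last joint's range is limited). The gripper opens to 85 mm and grips with 20 to 120 N. Pads are 22 mm wide; open, the fingers measure 114 mm over their backs; the gripper's body (76 mm by 85 mm) begins 54 mm behind the grasp point. The pads swing forward as they close: fully open they stand 13 mm farther back than shut.
Start: joints at [-0.957, 0.359, 0.012, 0, -1.224, -0.288], TCP at [216.018, -639.477, 231.302] pointing down, gripper open.
Joint ranges: [-3.07, 3.07], [-1.43, 2.12], [-1.02, 1.25], [-3.03, 1.67], [-3.05, -0], [-3.03, 3.03]. Speed limits (rad/s): [2.39, 2.39, 3.01, 3.14, 3.14, 3.14].

INTERFACE

Orientations are given as a unit quaternion [x, y, z, w].
In Python, from workcell import * gives the robot as it stands.
- The arm moves only by the tool apply_moves, never from a script. Its arguments are lists of equal length, an entry for each row: "dr": the turn, a rotation vector about the tool's x, y, z in units of 6 degrees (1.0 is 6 degrees), a list of three; "travel": the shift along the tool's x, y, z in units of 0.25 m (1.0 is 0.25 m), a list of three; "fingers": the opening, from -1 (shut) to 1 (fully open). In form: {"dr": [[ax, ay, az], ...], "travel": [[tx, ty, tz], ...], "fingers": [fingers, ...]}. A call has 1 to 20 rows; each row shifts and turns the commanded pose from where the row before left it, along the tool's axes as they then stand; what a row does not reach is not made up. A row lasts 1/10 s, in which the tool goes at most 50 mm and 8.59 degrees, less where a joint would pass 70% of its speed; a pose out of reach is approached as far as the arm can. A call with a number of a shift or a turn outside -1 to 1 is refused whole. A call with a gripper value outside its range is refused whole. The fingers move at their own pace and stop on an object; the grip force is fixed at half the most. Time passes only in rows, so rows that do not move let the fingers close. It gives the time, the measured TCP pose, the force, the opening and the grip force at its end, in the units of the state.
- observe(): the state, without advancing time (a new reading comes with each control period).
- get_image(name): name is "scene" or "top"; returns a dict with "pixels" (420x560x3 uint8, red, green, blue), "intrinsics" (3x3 intrinsics, pixels), "R" (3x3) and "t" (3): a world point X has camera coordinates R X + t. Camera axes: x right, y down, z forward; pixel columns grow to the right and rows downward; lengths in mm; the calibration is good to about 2 mm. A picture is of the moment at which its call begins. There is no depth.
- sign_off(): hands the job in; it is judged then, once.
The state is a dict: "time": time; "q": joint angles; "qvel": joint speeds; "joint_torque": joint torques, N m; "tcp_pos": TCP position; "orientation": TCP orientation; "ft_force": force on the tool from outside, world axes, zero at the start; "ft_torque": the same for the moment, N m; "opening": opening from 0.0 (shut) to 1.0 (fully open); "finger_force": force on a finger pad.
Only numpy, scipy, OpenCV 4.12 (cv2) and the standard library are available. Lean on these libraries where they do the work, as an engineer would, in place of code of your own. Each camera call takes 0.05 s, during which the arm holds its last target. There are 200 camera calls.

TASK

Push the seal carrier gently home in the turnover stand until its hidden latch catches, then, before turning anything, tug the carrier back by its pull tab with about 10 newtons and make sure the latch holds it. Only then turn the cradle right over with the crank, so that the carrier is held upside down in it, let go, and leave the loose things on the bench where they lie.

Things in the scene. Friction and masses are not known exactly. Their poses are not given: they have to be found in the camera images.
- stand: Fixed turnover stand: foot plate 170 x 150 x 12 mm, two grey uprights (y = -63..-53 and 53..63 mm, 161 mm tall). Origin: centre of the foot plate's underside, on the bench; z up; x points from the carrier's open side to the hooded latch side, y along the turning axis to the crank side.
- axis (a point): Point on the level turning axis of the cradle, 145 mm above the bench, midway between the uprights; axes as the stand's.
- cradle (a joint): Turn of the cradle, rad: 0 as found (upright, at its stop), pi = turned right over (at the other stop). As it grows the crank grip goes from the stand's +x side up over the top to -x, and the carrier's tab end goes down and under. Stiff (0.35 N m), stays where left. A level pull or push at the axis's height does not turn it.
- carrier: Loose steel slide plate 130 x 76 x 8 mm (about 0.4 kg) with a round seal seat (62 mm across, 20 mm high) fixed on it; runs in two C rails of the cradle along stand x (1 mm side play, 1.5 mm in height). Origin: centre of the plate's underside, 115 mm above the bench as found; x points into the latch. Found part-way out, origin at stand x = -69 to -59 mm.
- tab (a point): Grip point on the carrier's pull tab, a dark upright block 24 (x) x 14 (y) x 40 mm high at the plate's outer end, free above and at both y sides. The point lies on the tab's middle line, 14 mm below its top and 26 mm above the plate's top face, about 4 mm above the turning axis; axes as the carrier's.
- hook (a joint): Travel of the sprung latch hook, m: 0 at rest, and always if the latch has not caught; grows as the latched carrier is pulled outward (to stand -x): after 1.5 mm of free play, 2.5 N per mm (10 N = 4 mm). A proper tug is 2 to 8 mm (5 to 20 N), held a moment. Once caught, the latch cannot be undone.
- crank_grip (a point): Middle of the crank's black sleeve: 14 mm thick, 48 mm long along stand y, standing out on the stand's +y side; 55 mm from the turning axis and 109 mm along y from point axis; it starts at the +x side, level with the axis. The sleeve turns freely on its pin, so it can be held from above all the way over, fingers closing along stand x.
- threadlock: Loose bystander: small red bottle with a black pointed cap, 30 mm wide, 100 mm tall, standing; origin at the centre of its underside.
- tape_measure: Loose bystander: yellow tape measure 37 x 82 x 64 mm; origin at the centre of its underside.
- ptfe_tape: Loose bystander: white tape roll 50 mm across, 14 mm high; origin at the centre of its underside.
- latch (a point): Middle of the roof of the grey hood on the cradle (84 mm wide, 4 mm roof). The latch and its hard stop hide below it and are set differently each time: the carrier is fully home with its origin anywhere from stand x = -35 to -21 mm. Sliding takes 1 to 4 N, up to about 10 N over the last 10 mm as the latch nose rides up, then the hard stop. Short of the stop it is not latched and slides out again.

How it is judged (in metres and radians):
On the way:
1. with the cradle still upright, the latched carrier is tugged back against its latch with 3 N or more, and holds (value of joint hook above 0.0012 m and value of joint cradle below 0.12 rad), for 0.15 s.
At the end, for the whole second after the job is handed in: The cradle is turned over (within 0.14 rad of pi) and the carrier is held upside down in it (within 0.14 rad), its origin 15 to 41 mm along stand x and within 55 mm of site axis, at rest (value of joint cradle above 3 rad and angle between carrier's own z axis and vertical above 3 rad and x of carrier in the frame of stand between 0.015 and 0.041 m and distance between carrier and axis below 0.055 m and linear speed of carrier below 0.02 m/s); the robot touches nothing.
It fails at once if the latch is yanked (hook pulled more than 9 mm, about 22 N) (value of joint hook above 0.009 m).
It fails at once if the carrier is rammed into the stand (more than 120 N) (contact force between carrier and stand above 120 N).
It fails at once if the cradle is turned past 0.5 rad with the carrier not home in it (value of joint cradle above 0.5 rad and distance between carrier and axis above 0.06 m).
It fails at once if a loose bystander is moved more than 30 mm (distance of any of threadlock, tape_measure, ptfe_tape from where it was at the start of the episode above 0.03 m).
It also fails if it takes over 56 s, if anything falls off the work surface, if the arm or the gripper's body presses on something with over 40 N, if the wrist force passes 120 N, or if a joint passes its speed limit or range.

## Working session

There is one attempt and no reset: what is moved stays moved. The work goes in short steps, Python scripts to look and compute and a tool call to move; the robot and the scene stay as the last step left them, time stands still between calls to the robot, and variables do not carry over. Pictures are saved under pics/ and viewed, at most 10 in all, crops included, and the job is handed in when it is done.

Besides the shell and the picture viewer there is one more tool, called after "Request:" in YAML: its name, and indented under it one key for each argument. apply_moves: Moves the arm, as the interface text tells. Shifts and turns lie within -1 to 1; 1 stands for 0.25 m of shift or 6 degrees of turn. Its arguments: {"type":"object","properties":{"dr":{"type":"array"},"travel":{"type":"array"},"fingers":{"type":"array"}},"required":["dr","travel","fingers"]}

```bash
mkdir -p pics; cat > h.py <<'E'
from workcell import *
import numpy as np, cv2
def snap(name,fn):
    d=get_image(name); cv2.imwrite('pics/'+fn,np.ascontiguousarray(d['pixels'][:,:,::-1])); return d
def ray(d,px):
    K,R,t=map(np.array,(d['intrinsics'],d['R'],d['t']))
    v=R.T@np.linalg.inv(K)@np.array([px[0],px[1],1.]); return -R.T@t, v/np.linalg.norm(v)
def onz(d,px,z):
    c,v=ray(d,px); return c+v*(z-c[2])/v[2]
def tri(d1,p1,d2,p2):
    A=np.zeros((3,3));b=np.zeros(3)
    for d,p in((d1,p1),(d2,p2)):
        c,v=ray(d,p);P=np.eye(3)-np.outer(v,v);A+=P;b+=P@c
    return np.linalg.solve(A,b)
def proj(d,X):
    K,R,t=map(np.array,(d['intrinsics'],d['R'],d['t'])); p=K@(R@np.array(X)+t); return p[:2]/p[2]
E
python3 - <<'E'
from h import *
import pickle
a=snap('scene','s0.png');b=snap('top','t0.png');pickle.dump((a,b),open('d0.pkl','wb'))
for d in(a,b):print(ray(d,(280,210)))
print(observe())
for n in 'st':
    i=cv2.imread(f'pics/{n}0.png');cv2.imwrite(f'pics/{n}0b.png',cv2.resize(i,(800,600)))
E
```

```text
(array([  87.93244225, -579.74849606,  489.76405629]), array([ 0.51213812,  0.73760287, -0.44006425]))
(array([ 428.73625449,   30.38966508, 1028.80013324]), array([ 0.1099842 , -0.0015083 , -0.99393219]))
{'time': 0.1, 'q': array([-9.56900230e-01,  3.59363597e-01,  1.11601402e-02, -2.83419670e-04,
       -1.22412476e+00, -2.88095540e-01]), 'qvel': array([ 0.00039527, -0.0011379 ,  0.00187205, -0.00027861, -0.00118248,
        0.00152922]), 'joint_torque': array([-2.02804687e-03, -5.84765303e+01,  2.94107151e+01,  6.95461437e+00,
       -3.24602101e-03, -3.73526575e-05]), 'tcp_pos': array([ 215.87101656, -639.09627232,  230.43485516]), 'orientation': array([-1.62133105e-01,  9.86768591e-01,  7.47434526e-04, -2.13925541e-04]), 'ft_force': array([ 1.26193029,  0.79468872, -0.38644566]), 'ft_torque': array([-0.02997299,  0.01346472,  0.00281651]), 'finger_force': 0.0, 'opening': 0.9998717989674506}
```

View pics/s0b.png

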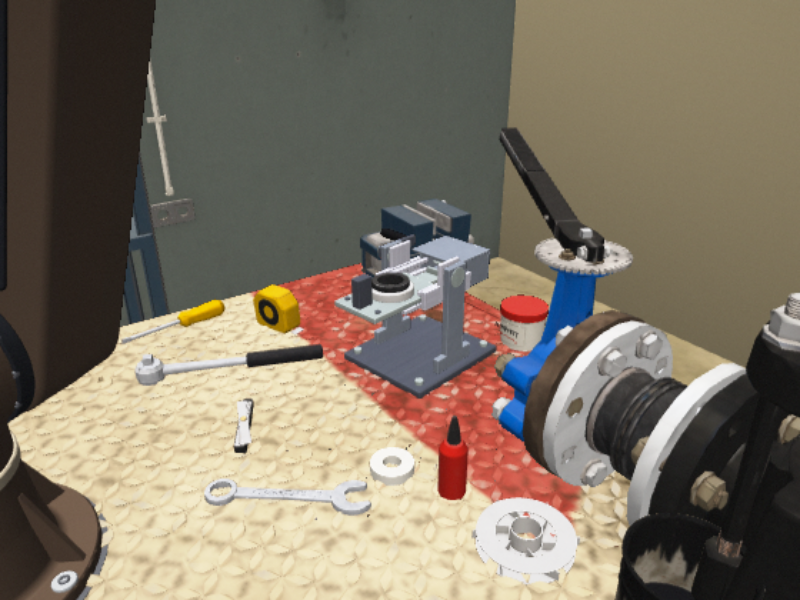

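View pics/t0b.png

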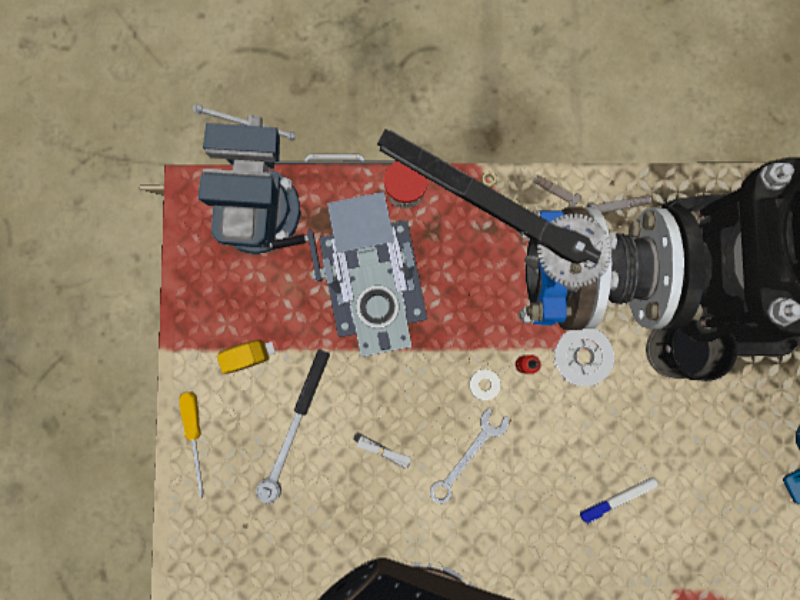

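The scene view shows the stand at about (420,310) of the enlarged picture, the bottle at (453,460) and the PTFE roll at (392,465). In the top view the stand is at (372,275), with the tab end at about (385,350) and the crank at (315,255), close to the vise. I'll zoom in on both.

```bash
python3 - <<'E'
import cv2,numpy as np
s=cv2.imread('pics/s0.png')[130:280,220:360];t=cv2.imread('pics/t0.png')[110:260,200:310]
f=lambda i:cv2.resize(i,None,fx=4,fy=4,interpolation=cv2.INTER_CUBIC)
a,b=f(s),f(t)
cv2.imwrite('pics/c0.png',cv2.resize(np.hstack([a,b]),None,fx=.8,fy=.8)); print(np.hstack([a,b]).shape)
E
```

```text
(600, 1000, 3)
```

View pics/c0.png

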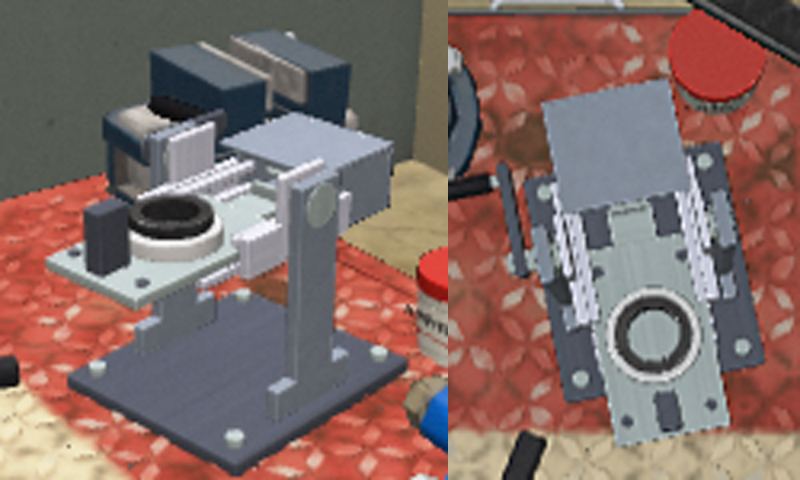

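The crops show the tab's top face at about (105,206) in the scene crop and (669,400) in the top crop. The plate's near corners are at (48,263)/(135,305) and (616,445)/(730,424). The sleeve sticks out at about (470,187) in the top crop, towards the vise.

```bash
python3 - <<'E'
from h import *
import pickle
a,b=pickle.load(open('d0.pkl','rb')); np.set_printoptions(precision=1,suppress=True)
S=lambda x,y:(x/3.2+220,y/3.2+130)
T=lambda x,y:((x-448)/3.2+200,y/3.2+110)
pts=dict(plateL=((48,263),(616,445)),plateR=((135,305),(730,424)),footF=((238,470),(762,362)),footR=((407,366),(719,145)),
 tabtop=((105,206),(669,398)),hoodR=((391,146),(667,82)),hoodFr=((332,172),(690,190)),bolt_Rfar=((378,352),(704,160)),bolt_F=((234,436),(742,346)),
 holeL=((73,252),(627,423)),holeR=((141,282),(711,405)), ring=((174,216),(655,332)))
for k,(p,q) in pts.items():
    X=tri(a,S(*p),b,T(*q)); print(k,X,'err',np.linalg.norm(proj(b,X)-T(*q)))
E8=lambda x,y:(x*.7,y*.7)
for k,p,q in [('viseJawNearR',(426,221),(278,203)),('viseJawNearL',(383,210),(201,200))]:
    print(k,tri(a,E8(*p),b,E8(*q)))
d=T(762,362),T(568,402),T(719,145)
for q,z in zip(d,(12,12,12)): print('foot@12',onz(b,q,z))
for q in [(616,445),(730,424)]: print('plate@123',onz(b,T(*q),123))
for q in [(543,102),(667,82),(563,213),(690,190)]: print('hood',onz(b,T(*q),180))
for q in [(270,243),(305,238)]: print('sleeve@145',onz(b,E8(*q),145))
print('upr',onz(b,T(728,235),150),onz(b,T(540,270),150))
print('tabtop@163', onz(b,T(669,400),163))
E
```

```text
plateL [448.2  86.2 116.9] err 0.22147241441693585
plateR [461.2  12.3 117.5] err 0.09469920268872765
footF [511.6 -14.2   4.1] err 0.32319314062069326
footR [673.9  17.3   4.2] err 0.09354387756206402
tabtop [472.8  52.9 159.2] err 1.8909301896691524
hoodR [681.3  52.7 146.3] err 0.019483186896481805
hoodFr [612.8  35.4 150.5] err 2.0109878747298935
bolt_Rfar [659.5  29.   14.2] err 0.27905426430349545
bolt_F [521.4   1.4  15.7] err 0.1466849797824439
holeL [461.8  79.1 123.1] err 0.06897084798869994
holeR [473.3  24.7 122.9] err 0.09999198714202871
ring [519.7  60.5 137.5] err 0.02800111104874981
viseJawNearR [672.5 200.7 150.3]
viseJawNearL [676.  319.3 136.8]
foot@12 [510.3 -13.5  12. ]
foot@12 [481.3 128.   12. ]
foot@12 [671.8  17.5  12. ]
plate@123 [447.7  86.1 123. ]
plate@123 [461.1  12.3 123. ]
hood [659.  128.9 180. ]
hood [671.6  51.9 180. ]
hood [589.1 115.9 180. ]
hood [603.4  37.6 180. ]
sleeve@145 [609.4 216.  145. ]
sleeve@145 [616.6 165.7 145. ]
upr [580.4  13.7 150. ] [558.1 133.2 150. ]
tabtop@163 [474.6  50.9 163. ]
```

Request:
apply_moves:
  dr:
    - [0, 0, 0.68]
    - [0, 0, 0.69]
    - [0, 0, 0]
    - [0, 0, 0]
    - [0, 0, 0]
    - [0, 0, 0]
    - [0, 0, 0]
    - [0, 0, 0]
    - [0, 0, 0]
    - [0, 0, 0]
    - [0, 0, 0]
    - [0, 0, 0]
    - [0, 0, 0]
    - [0, 0, 0]
    - [0, 0, 0]
    - [0, 0, 0]
    - [0, 0, 0]
    - [0, 0, 0]
    - [0, 0, 0]
    - [0, 0, 0]
  travel:
    - [0, 0, -0.15]
    - [0, 0, -0.15]
    - [-0.084, 0.14, 0]
    - [-0.084, 0.14, 0]
    - [-0.084, 0.14, 0]
    - [-0.084, 0.14, 0]
    - [-0.084, 0.14, 0]
    - [-0.084, 0.14, 0]
    - [-0.084, 0.14, 0]
    - [-0.084, 0.14, 0]
    - [-0.084, 0.14, 0]
    - [-0.084, 0.14, 0]
    - [-0.084, 0.14, 0]
    - [-0.084, 0.14, 0]
    - [-0.084, 0.14, 0]
    - [-0.084, 0.14, 0]
    - [-0.084, 0.14, 0]
    - [-0.084, 0.14, 0]
    - [-0.084, 0.14, 0]
    - [-0.084, 0.14, 0]
  fingers: [0, 0, 0, 0, 0, 0, 0, 0, 0, 0, 0, 0, 0, 0, 0, 0, 0, 0, 0, 0]

```text
time: 2.1
tcp_pos: [473.5, 50.4, 306.2]
orientation: [-0.091, 0.996, 0.0, -0.0]
ft_force: [0.8, -1.3, 0.6]
opening: 0.497
finger_force: 0.0
```

Request:
apply_moves:
  dr:
    - [0, 0, 0]
    - [0, 0, 0]
    - [0, 0, 0]
    - [0, 0, 0]
  travel:
    - [0, 0, 0.15]
    - [0, 0, 0.15]
    - [0, 0, 0.15]
    - [0, 0, 0]
  fingers: [0, 0, 0, 0]

```text
time: 2.5
tcp_pos: [470.2, 47.6, 189.2]
orientation: [-0.091, 0.996, -0.001, -0.004]
ft_force: [-0.7, -0.4, 0.7]
opening: 0.501
finger_force: 0.0
```

```bash
python3 - <<'E'
from h import *
import pickle
a=snap('scene','s1.png');b=snap('top','t1.png');pickle.dump((a,b),open('d1.pkl','wb'))
f=lambda i:cv2.resize(i,None,fx=3.2,fy=3.2,interpolation=cv2.INTER_CUBIC)
cv2.imwrite('pics/c1.png',np.hstack([f(cv2.imread('pics/s1.png')[110:260,220:360]),f(cv2.imread('pics/t1.png')[110:260,200:310])]))
o=observe();print(o['tcp_pos'],proj(a,o['tcp_pos']),proj(b,o['tcp_pos']))
E
```

```text
[473.68953181  48.39915449 194.4139525 ] [256.09982987 176.50727667] [269.96868965 234.62619489]
```

View pics/c1.png

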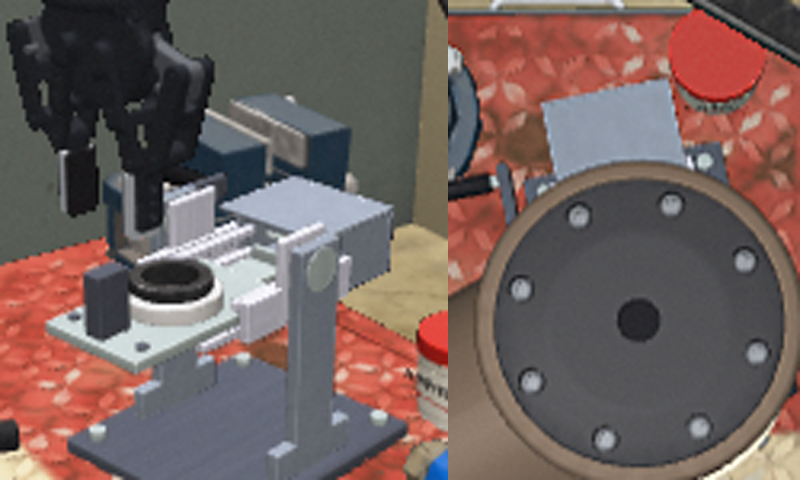

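The scene crop shows the finger tips at (79,212) and (143,230), above the tab whose top is at (105,268). They're about 3 mm too far to −y. I'll correct that, go down and close.

Request:
apply_moves:
  dr:
    - [0, 0, 0]
    - [0, 0, 0]
    - [0, 0, 0]
    - [0, 0, 0]
    - [0, 0, 0]
    - [0, 0, 0]
  travel:
    - [0, 0.012, 0.06]
    - [0, 0, 0.06]
    - [0, 0, 0.06]
    - [0, 0, 0.06]
    - [0, 0, 0]
    - [0, 0, 0]
  fingers: [0, 0, 0, 0, 0, 0]

```text
time: 3.2
tcp_pos: [474.2, 51.9, 135.7]
orientation: [-0.091, 0.996, 0.0, 0.001]
ft_force: [0.2, 0.1, -0.5]
opening: 0.503
finger_force: 0.0
```

```bash
python3 - <<'E'
from h import *
o=observe();print(o['tcp_pos'],o['ft_force'])
E
```

```text
[474.18819094  51.91534752 135.69746697] [ 0.19871093  0.09695621 -0.50083411]
```

Request:
apply_moves:
  dr:
    - [0, 0, 0]
    - [0, 0, 0]
    - [0, 0, 0]
    - [0, 0, 0]
    - [0, 0, 0]
    - [0, 0, 0]
    - [0, 0, 0]
    - [0, 0, 0]
  travel:
    - [0, 0, 0]
    - [0, 0, 0]
    - [0, 0, 0]
    - [0, 0, 0]
    - [0, 0, 0]
    - [0, 0, 0]
    - [0, 0, 0]
    - [0, 0, 0]
  fingers: [-0.3, -0.5, -0.7, -1, -1, -1, -1, -1]

```text
time: 4.0
tcp_pos: [473.6, 52.0, 134.5]
orientation: [-0.091, 0.996, 0.0, 0.001]
ft_force: [-1.7, 2.2, 5.2]
opening: 0.152
finger_force: 58.5
```

Request:
apply_moves:
  dr:
    - [0, 0, 0]
    - [0, 0, 0]
    - [0, 0, 0]
    - [0, 0, 0]
    - [0, 0, 0]
    - [0, 0, 0]
    - [0, 0, 0]
  travel:
    - [-0.012, 0, 0]
    - [-0.012, 0, 0]
    - [-0.012, 0, 0]
    - [-0.012, 0, 0]
    - [-0.012, 0, 0]
    - [-0.012, 0, 0]
    - [0, 0, 0]
  fingers: [-1, -1, -1, -1, -1, -1, -1]

```text
time: 4.7
tcp_pos: [489.6, 55.2, 134.0]
orientation: [-0.091, 0.996, 0.0, -0.001]
ft_force: [-8.8, 4.6, 8.3]
opening: 0.156
finger_force: 59.3
```

Request:
apply_moves:
  dr:
    - [0, 0, 0]
    - [0, 0, 0]
    - [0, 0, 0]
    - [0, 0, 0]
  travel:
    - [-0.008, 0, 0]
    - [-0.008, 0, 0]
    - [-0.008, 0, 0]
    - [0, 0, 0]
  fingers: [-1, -1, -1, -1]

```text
time: 5.1
tcp_pos: [494.6, 56.3, 133.9]
orientation: [-0.091, 0.996, 0.0, -0.002]
ft_force: [-13.1, 7.0, 11.7]
opening: 0.154
finger_force: 59.1
```

Request:
apply_moves:
  dr:
    - [0, 0, 0]
    - [0, 0, 0]
    - [0, 0, 0]
  travel:
    - [-0.008, 0, 0]
    - [-0.008, 0, 0]
    - [0, 0, 0]
  fingers: [-1, -1, -1]

```text
time: 5.4
tcp_pos: [498.8, 57.2, 133.8]
orientation: [-0.091, 0.996, 0.0, -0.001]
ft_force: [-9.9, 6.5, 6.8]
opening: 0.157
finger_force: 58.4
```

Request:
apply_moves:
  dr:
    - [0, 0, 0]
    - [0, 0, 0]
    - [0, 0, 0]
  travel:
    - [-0.008, 0, 0]
    - [-0.008, 0, 0]
    - [0, 0, 0]
  fingers: [-1, -1, -1]

```text
time: 5.7
tcp_pos: [503.0, 58.1, 133.8]
orientation: [-0.091, 0.996, 0.0, -0.001]
ft_force: [-10.3, 7.1, 7.3]
opening: 0.154
finger_force: 58.6
```

Request:
apply_moves:
  dr:
    - [0, 0, 0]
    - [0, 0, 0]
    - [0, 0, 0]
  travel:
    - [-0.008, 0, 0]
    - [-0.008, 0, 0]
    - [0, 0, 0]
  fingers: [-1, -1, -1]

```text
time: 6.0
tcp_pos: [507.4, 59.0, 133.9]
orientation: [-0.091, 0.996, 0.001, -0.001]
ft_force: [-8.3, 7.3, 7.7]
opening: 0.153
finger_force: 58.7
```

Request:
apply_moves:
  dr:
    - [0, 0, 0]
    - [0, 0, 0]
    - [0, 0, 0]
  travel:
    - [-0.008, 0, 0]
    - [-0.008, 0, 0]
    - [0, 0, 0]
  fingers: [-1, -1, -1]

```text
time: 6.3
tcp_pos: [509.0, 59.2, 133.6]
orientation: [-0.091, 0.996, 0.0, -0.003]
ft_force: [-18.3, 8.4, 14.0]
opening: 0.157
finger_force: 59.7
```

Request:
apply_moves:
  dr:
    - [0, 0, 0]
    - [0, 0, 0]
    - [0, 0, 0]
  travel:
    - [-0.008, 0, 0]
    - [-0.008, 0, 0]
    - [0, 0, 0]
  fingers: [-1, -1, -1]

```text
time: 6.6
tcp_pos: [509.3, 59.2, 132.3]
orientation: [-0.091, 0.996, 0.0, -0.006]
ft_force: [-28.1, 10.5, 17.1]
opening: 0.153
finger_force: 60.0
```

Request:
apply_moves:
  dr:
    - [0, 0, 0]
    - [0, 0, 0]
    - [0, 0, 0]
    - [0, 0, 0]
    - [0, 0, 0]
  travel:
    - [0.008, 0, 0]
    - [0.008, 0, 0]
    - [0.008, 0, 0]
    - [0.008, 0, 0]
    - [0, 0, 0]
  fingers: [-1, -1, -1, -1, -1]

```text
time: 7.1
tcp_pos: [507.8, 58.9, 133.1]
orientation: [-0.091, 0.996, 0.001, -0.0]
ft_force: [-1.3, 4.5, -2.5]
opening: 0.154
finger_force: 58.8
```

Request:
apply_moves:
  dr:
    - [0, 0, 0]
    - [0, 0, 0]
    - [0, 0, 0]
  travel:
    - [0.008, 0, 0]
    - [0.008, 0, 0]
    - [0, 0, 0]
  fingers: [-1, -1, -1]

```text
time: 7.4
tcp_pos: [505.1, 58.5, 133.5]
orientation: [-0.091, 0.996, 0.001, 0.001]
ft_force: [2.7, 4.7, -4.9]
opening: 0.155
finger_force: 58.5
```

Request:
apply_moves:
  dr:
    - [0, 0, 0]
    - [0, 0, 0]
    - [0, 0, 0]
  travel:
    - [0.008, 0, 0]
    - [0, 0, 0]
    - [0, 0, 0]
  fingers: [-1, -1, -1]

```text
time: 7.7
tcp_pos: [504.0, 58.3, 133.7]
orientation: [-0.091, 0.996, 0.001, 0.001]
ft_force: [5.8, 3.9, -6.4]
opening: 0.153
finger_force: 58.5
```

Request:
apply_moves:
  dr:
    - [0, 0, 0]
    - [0, 0, 0]
    - [0, 0, 0]
    - [0, 0, 0]
    - [0, 0, 0]
    - [0, 0, 0]
  travel:
    - [0.006, 0, 0]
    - [0, 0, 0]
    - [0, 0, 0]
    - [0, 0, 0]
    - [0, 0, 0]
    - [0, 0, 0]
  fingers: [-1, -1, -1, -1, -1, -1]

```text
time: 8.3
tcp_pos: [503.3, 58.3, 133.8]
orientation: [-0.092, 0.996, 0.001, 0.002]
ft_force: [8.3, 4.2, -8.3]
opening: 0.15
finger_force: 58.5
```

Request:
apply_moves:
  dr:
    - [0, 0, 0]
    - [0, 0, 0]
    - [0, 0, 0]
    - [0, 0, 0]
    - [0, 0, 0]
    - [0, 0, 0]
    - [0, 0, 0]
  travel:
    - [-0.01, 0, 0]
    - [-0.01, 0, 0]
    - [0, 0, 0]
    - [0, 0, 0]
    - [0, 0, 0]
    - [0, 0, 0]
    - [0, 0, 0]
  fingers: [-1, -1, -1, -0.5, 0, 0, 0]

```text
time: 9.0
tcp_pos: [505.8, 57.4, 133.8]
orientation: [-0.091, 0.996, -0.0, -0.0]
ft_force: [-0.3, -0.9, 0.4]
opening: 0.501
finger_force: 0.0
```

Request:
apply_moves:
  dr:
    - [0, 0, 0]
    - [0, 0, 0]
    - [0, 0, 0]
    - [0, 0, 0]
    - [0, 0, 0]
  travel:
    - [0, 0, -0.06]
    - [0, 0, -0.12]
    - [0, 0, -0.14]
    - [0, 0, -0.14]
    - [0, 0, -0.1]
  fingers: [0, 0, 0, 0, 0]

```text
time: 9.5
tcp_pos: [506.3, 57.5, 276.4]
orientation: [-0.091, 0.996, 0.0, 0.001]
ft_force: [0.9, 0.9, -0.5]
opening: 0.5
finger_force: 0.0
```

```bash
python3 - <<'E'
from h import *
o=observe();print(o['tcp_pos'],o['q'])
E
```

```text
[506.31967392  57.53894111 276.44420137] [ 4.99497006e-01  5.38802757e-02 -2.75357211e-01  5.95094720e-04
 -1.23918990e+00 -1.88814821e+00]
```

Request:
apply_moves:
  dr:
    - [0, 0, 0]
    - [0, 0, 0]
    - [0, 0, 0]
    - [0, 0, 0]
    - [0, 0, -1]
    - [0, 0, -1]
    - [0, 0, -1]
    - [0, 0, -1]
    - [0, 0, -1]
    - [0, 0, -1]
    - [0, 0, -1]
    - [0, 0, -1]
    - [0, 0, -1]
    - [0, 0, -1]
    - [0, 0, -1]
    - [0, 0, -1]
    - [0, 0, -1]
    - [0, 0, -1]
    - [0, 0, -1]
    - [0, 0, 0]
  travel:
    - [-0.128, 0.111, 0]
    - [-0.128, 0.111, 0]
    - [-0.128, 0.111, 0]
    - [-0.128, 0.111, 0]
    - [0, 0, 0]
    - [0, 0, 0]
    - [0, 0, 0]
    - [0, 0, 0]
    - [0, 0, 0]
    - [0, 0, 0]
    - [0, 0, 0]
    - [0, 0, 0]
    - [0, 0, 0]
    - [0, 0, 0]
    - [0, 0, 0]
    - [0, 0, 0]
    - [0, 0, 0]
    - [0, 0, 0]
    - [0, 0, 0]
    - [0, 0, 0]
  fingers: [0, 0, 0, 0, 0, 0, 0, 0, 0, 0, 0, 0, 0, 0, 0, 0, 0, 0, 0, 0]

```text
time: 11.5
tcp_pos: [611.6, 189.8, 273.7]
orientation: [0.769, -0.639, -0.0, 0.0]
ft_force: [1.1, 0.5, 0.6]
opening: 0.498
finger_force: 0.0
```

```bash
python3 - <<'E'
from h import *
import pickle
a=snap('scene','s2.png');b=snap('top','t2.png');pickle.dump((a,b),open('d2.pkl','wb'))
f=lambda i:cv2.resize(i,None,fx=3.2,fy=3.2,interpolation=cv2.INTER_CUBIC)
cv2.imwrite('pics/c2.png',np.hstack([f(cv2.imread('pics/s2.png')[90:240,220:360]),f(cv2.imread('pics/t2.png')[110:260,180:290])]))
o=observe();print(o['tcp_pos'],o['orientation'],proj(a,o['tcp_pos']),proj(b,o['tcp_pos']),proj(a,[612,190,145]))
E
```

```text
[611.62135071 189.87600161 273.78013995] [ 7.67515519e-01 -6.41030362e-01 -1.82415350e-05  5.16361552e-05] [275.15724664 104.93224076] [188.79234905 154.13359063] [275.83503944 164.04158247]
```

View pics/c2.png

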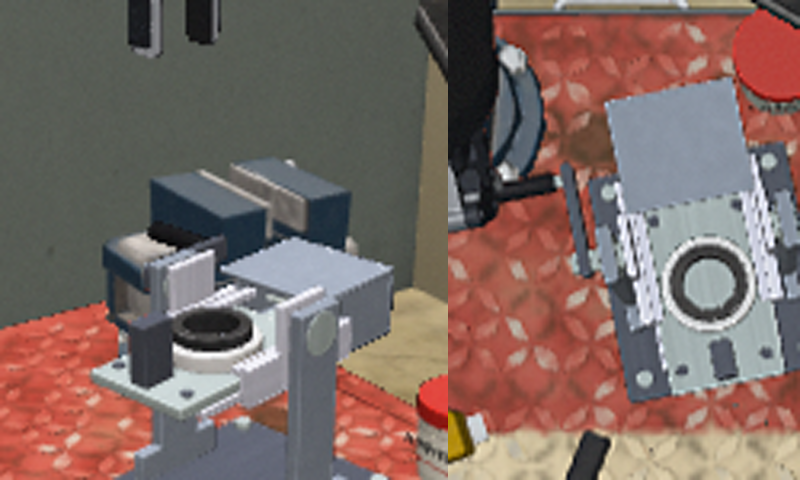

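Seen in the scene crop, the sleeve is centred at about (175,236), which is px (274.7,163.8). That agrees with the predicted (275.8,164.0). Going down on it.

Request:
apply_moves:
  dr:
    - [0, 0, 0]
    - [0, 0, 0]
    - [0, 0, 0]
    - [0, 0, 0]
    - [0, 0, 0]
    - [0, 0, 0]
    - [0, 0, 0]
    - [0, 0, 0]
  travel:
    - [0, 0, 0.12]
    - [0, 0, 0.12]
    - [0, 0, 0.08]
    - [0, 0, 0.08]
    - [0, 0, 0.08]
    - [0, 0, 0.06]
    - [0, 0, 0.045]
    - [0, 0, 0]
  fingers: [0, 0, 0, 0, 0, 0, 0, 0]

```text
time: 12.4
tcp_pos: [610.8, 189.5, 125.9]
orientation: [0.768, -0.64, -0.001, 0.001]
ft_force: [1.0, -0.8, -0.8]
opening: 0.5
finger_force: 0.0
```

```bash
python3 - <<'E'
from h import *
a=snap('scene','s3.png')
f=lambda i:cv2.resize(i,None,fx=5,fy=5,interpolation=cv2.INTER_CUBIC)
cv2.imwrite('pics/c3.png',f(cv2.imread('pics/s3.png')[120:220,230:340]))
o=observe();print(o['tcp_pos'],o['ft_force'])
E
```

```text
[611.48721826 189.8059391  127.14003494] [0.5414174  0.45727916 0.14788187]
```

View pics/c3.png

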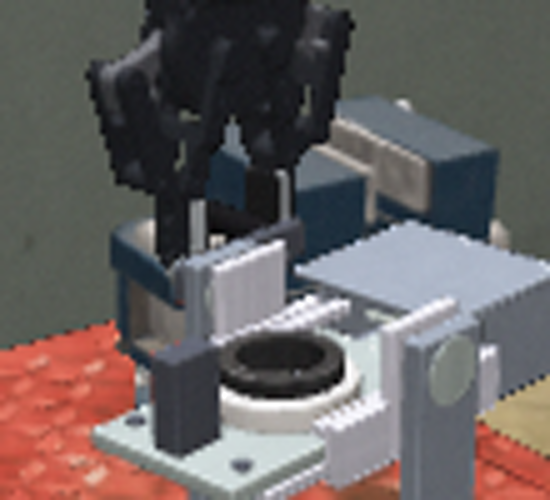

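The fingers, at (180,230) and (265,200), straddle the black sleeve at (225,215) with no contact. Closing.

Request:
apply_moves:
  dr:
    - [0, 0, 0]
    - [0, 0, 0]
    - [0, 0, 0]
    - [0, 0, 0]
    - [0, 0, 0]
    - [0, 0, 0]
    - [0, 0, 0]
    - [0, 0, 0]
  travel:
    - [0, 0, 0]
    - [0, 0, 0]
    - [0, 0, 0]
    - [0, 0, 0]
    - [0, 0, 0]
    - [0, 0, 0]
    - [0, 0, 0]
    - [0, 0, 0]
  fingers: [-0.3, -0.5, -0.7, -1, -1, -1, -1, -1]

```text
time: 13.25
tcp_pos: [613.1, 190.5, 128.7]
orientation: [0.769, -0.64, 0.001, -0.001]
ft_force: [5.4, 0.0, 2.0]
opening: 0.142
finger_force: 58.5
```

Request:
apply_moves:
  dr:
    - [0, 0, 0]
    - [0, 0, 0]
    - [0, 0, 0]
    - [0, 0, 0]
    - [0, 0, 0]
    - [0, 0, 0]
    - [0, 0, 0]
  travel:
    - [0, 0.0012, -0.023]
    - [0, 0.0036, -0.0227]
    - [0, 0.006, -0.0222]
    - [0, 0.0083, -0.0215]
    - [0, 0.0105, -0.0205]
    - [0, 0, 0]
    - [0, 0, 0]
  fingers: [-1, -1, -1, -1, -1, -1, -1]

```text
time: 13.95
tcp_pos: [605.7, 189.1, 155.4]
orientation: [0.769, -0.64, 0.001, -0.001]
ft_force: [7.4, 0.8, -2.6]
opening: 0.137
finger_force: 59.6
```

Request:
apply_moves:
  dr:
    - [0, 0, 0]
    - [0, 0, 0]
    - [0, 0, 0]
    - [0, 0, 0]
    - [0, 0, 0]
    - [0, 0, 0]
    - [0, 0, 0]
    - [0, 0, 0]
    - [0, 0, 0]
    - [0, 0, 0]
    - [0, 0, 0]
  travel:
    - [0, 0.0125, -0.0193]
    - [0, 0.0145, -0.0179]
    - [0, 0.0163, -0.0163]
    - [0, 0.0179, -0.0145]
    - [0, 0.0193, -0.0125]
    - [0, 0.0205, -0.0105]
    - [0, 0.0215, -0.0083]
    - [0, 0.0222, -0.006]
    - [0, 0.0227, -0.0036]
    - [0, 0.023, -0.0012]
    - [0, 0, 0]
  fingers: [-1, -1, -1, -1, -1, -1, -1, -1, -1, -1, -1]

```text
time: 15.05
tcp_pos: [558.5, 179.8, 182.8]
orientation: [0.769, -0.64, 0.001, -0.001]
ft_force: [7.7, -2.5, -3.3]
opening: 0.139
finger_force: 59.6
```

```bash
python3 - <<'E'
from h import *
a=snap('scene','s4.png')
f=lambda i:cv2.resize(i,None,fx=4,fy=4,interpolation=cv2.INTER_CUBIC)
cv2.imwrite('pics/c4.png',f(cv2.imread('pics/s4.png')[90:230,220:360]))
o=observe();print(o['tcp_pos'],o['ft_force'])
E
```

```text
[558.46341922 179.71135176 182.73235853] [ 8.45495996 -2.01933408 -2.66127598]
```

View pics/c4.png

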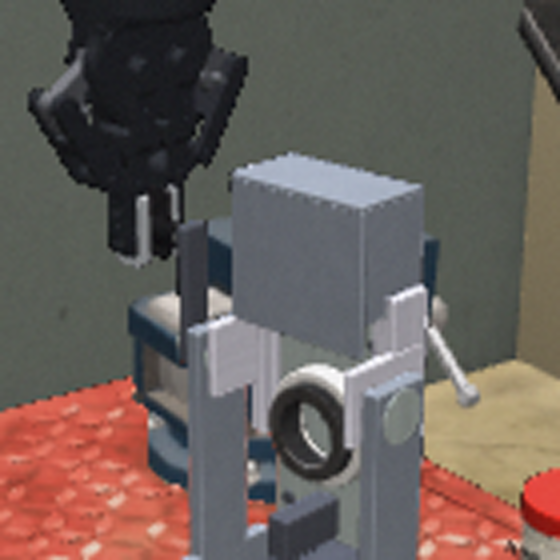

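The cradle stands at 90°: the hood is on top at (330,180), the carrier is held with its tab at (305,525), and the sleeve is gripped. Continuing over.

Request:
apply_moves:
  dr:
    - [0, 0, 0]
    - [0, 0, 0]
    - [0, 0, 0]
    - [0, 0, 0]
    - [0, 0, 0]
    - [0, 0, 0]
    - [0, 0, 0]
    - [0, 0, 0]
    - [0, 0, 0]
    - [0, 0, 0]
    - [0, 0, 0]
    - [0, 0, 0]
    - [0, 0, 0]
    - [0, 0, 0]
    - [0, 0, 0]
    - [0, 0, 0]
  travel:
    - [0, 0.023, 0.0012]
    - [0, 0.0227, 0.0036]
    - [0, 0.0222, 0.006]
    - [0, 0.0215, 0.0083]
    - [0, 0.0205, 0.0105]
    - [0, 0.0193, 0.0125]
    - [0, 0.0179, 0.0145]
    - [0, 0.0163, 0.0163]
    - [0, 0.0145, 0.0179]
    - [0, 0.0125, 0.0193]
    - [0, 0.0105, 0.0205]
    - [0, 0.0083, 0.0215]
    - [0, 0.006, 0.0222]
    - [0, 0.0036, 0.0227]
    - [0, 0.0012, 0.023]
    - [0, 0, 0]
  fingers: [-1, -1, -1, -1, -1, -1, -1, -1, -1, -1, -1, -1, -1, -1, -1, -1]

```text
time: 16.7
tcp_pos: [505.0, 169.2, 128.1]
orientation: [0.769, -0.64, 0.001, -0.0]
ft_force: [11.0, -7.2, -3.8]
opening: 0.141
finger_force: 59.8
```

Request:
apply_moves:
  dr:
    - [0, 0, 0]
    - [0, 0, 0]
    - [0, 0, 0]
  travel:
    - [0, 0, 0.01]
    - [0, 0, 0.006]
    - [0, 0, 0]
  fingers: [-1, -1, -1]

```text
time: 17.0
tcp_pos: [505.3, 169.3, 127.1]
orientation: [0.769, -0.639, 0.002, -0.001]
ft_force: [0.4, -8.4, 23.5]
opening: 0.139
finger_force: 62.4
```

Request:
apply_moves:
  dr:
    - [0, 0, 0]
    - [0, 0, 0]
    - [0, 0, 0]
    - [0, 0, 0]
    - [0, 0, 0]
    - [0, 0, 0]
    - [0, 0, 0]
    - [0, 0, 0]
    - [0, 0, 0]
    - [0, 0, 0]
    - [0, 0, 0]
    - [0, 0, 0]
  travel:
    - [0, 0, -0.01]
    - [0, 0, 0]
    - [0, 0, 0]
    - [0, 0, 0]
    - [0, 0, 0]
    - [0, 0, -0.02]
    - [0, 0, -0.06]
    - [0, 0, -0.12]
    - [0, 0, -0.15]
    - [0, 0, -0.15]
    - [0, 0, -0.1]
    - [0, 0, 0]
  fingers: [-1, -0.5, 0, 0, 0, 0, 0, 0, 0, 0, 0, 0]

```text
time: 18.2
tcp_pos: [505.1, 170.9, 280.6]
orientation: [0.769, -0.64, 0.001, -0.003]
ft_force: [-0.1, -0.5, -0.3]
opening: 0.498
finger_force: 0.0
```

```bash
python3 - <<'E'
from h import *
a=snap('scene','s5.png');b=snap('top','t5.png')
f=lambda i,s:cv2.resize(i,None,fx=s,fy=s,interpolation=cv2.INTER_CUBIC)
cv2.imwrite('pics/c5.png',np.hstack([f(cv2.imread('pics/s5.png')[100:400,150:400],1.6),f(cv2.imread('pics/t5.png')[100:400,150:400],1.6)]))
o=observe();print(o['tcp_pos'],o['ft_force'],o['time'])
E
```

```text
[503.36737872 170.23865838 276.54131886] [ 0.17628596  0.12190335 -0.91141583] 18.3
```

View pics/c5.png

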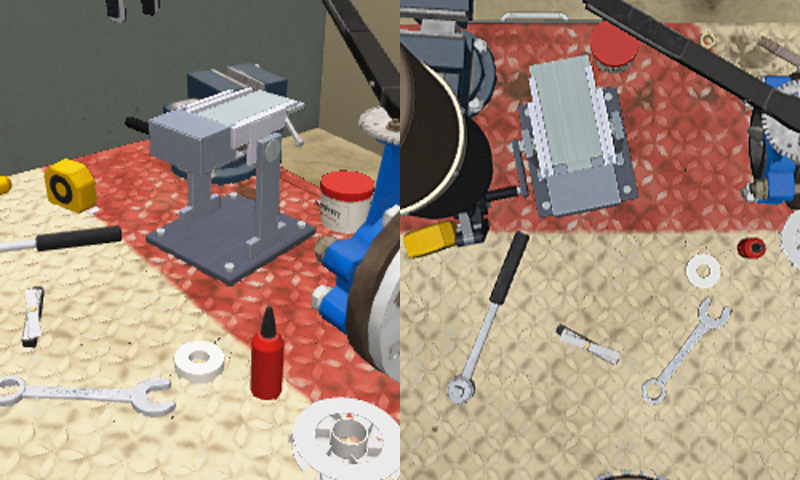

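The picture shows the cradle level and turned right over, with the hood at (210,130) and the carrier's underside up at (250,110). The crank has been let go at (135,125), the gripper is clear of everything, and the loose things haven't moved. Handing in.

```bash
python3 -c "
from workcell import *
print(sign_off())"
```

```text
the job is handed in; nothing more can be done
None
```

I pushed the carrier home until it latched, tugged it back with about 10 N (the latch held), turned the cradle right over to its stop and let go; the loose things were not moved, and I handed the job in at about 18 s, though no verdict came back.

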